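Complete the tube carrier and show it to the inspection camera

TASK

Take the two blue-capped sample tubes out of the aluminium cooling block and drop them one after the other into the two empty pockets of the grey tube carrier on the table; leave the two orange-capped tubes in the block and everything else as it is. Then lift the full carrier by its centre handle and hold it still in the air for the inspection camera, without touching the camera: windowed front facing the lens, the middle of that front on the lens axis 150 mm from the glass, and the carrier's top tipped back 20 degrees away from the lens, the camera's own slope, so that the tubes stand square to the view. Finish while holding it there, with all four tubes fully down in their pockets.

Things in the scene. Friction and masses are not known exactly. Their poses are not given: they have to be found in the camera images.
- blue_tube_1: sample tube, 92 mm tall: white round-bottom body 16 mm wide with a paper label, blue screw cap 19 mm wide from 70 to 92 mm above the bottom; about 20 g; origin at the bottom tip, z up towards the cap. At the start it stands in one of the block's bores (which one varies); to be loaded.
- blue_tube_2: sample tube, 92 mm tall: white round-bottom body 16 mm wide with a paper label, blue screw cap 19 mm wide from 70 to 92 mm above the bottom; about 20 g; origin at the bottom tip, z up towards the cap. Likewise; the two blue tubes are interchangeable.
- orange_tube_1: sample tube, 92 mm tall: white round-bottom body 16 mm wide with a paper label, orange screw cap 19 mm wide from 70 to 92 mm above the bottom; about 20 g; origin at the bottom tip, z up towards the cap. Stands in another bore of the block; stays there.
- orange_tube_2: sample tube, 92 mm tall: white round-bottom body 16 mm wide with a paper label, orange screw cap 19 mm wide from 70 to 92 mm above the bottom; about 20 g; origin at the bottom tip, z up towards the cap. Stands in another bore of the block; stays there.
- block: fixed aluminium cooling block, 46 deep (x) x 184 long (y) x 58 mm high, on a black foot 60 x 198 x 6 mm. Five round bores 17.5 mm wide in a row at y = -68, -34, 0, +34, +68 mm, floors 8 mm above the table. A tube stands in each but the middle one and shows 42 mm above the top. Origin: centre of its underside, on the table; yaw within 0.35 rad of the robot's axes.
- carrier: loose grey tube carrier, 28.5 deep (x) x 172 long (y) x 58 mm high, about 0.25 kg. Four square pockets 19.5 mm wide in a row at y = +68, +34, -34, -68 mm, floors 8 mm above its underside; +68 and -34 are filled. Front = +x side: an 11 mm window slot at each pocket, yellow tag in the middle; back closed. Front faces away from the robot at the start. Origin: centre of underside, z up.
- carrier_handle: the carrier's upright centre handle, rigid with it; origin at the middle of the deck, 58 mm above the underside, axes as the carrier. Stem 10 (x) x 26 mm (y), with a black grip 12 (x) x 34 mm (y) from 40 to 70 mm above this origin, so its top is 128 mm above the carrier's underside and 28 mm above the caps of seated tubes; pinch it across the 12 mm from above.
- carrier_front (a point): the middle of the carrier's windowed front: on its front face, 14.25 mm ahead (x) of the carrier's axis, 30 mm above its underside; axes as the carrier.
- front_axis (a point): a point in the air 100 mm straight out (x) from point carrier_front; with the carrier shown rightly it lies on the lens axis 50 mm from the glass.
- full_pocket_1 (a point): centre of the floor of the filled pocket at y = +68 mm of the carrier.
- full_pocket_2 (a point): centre of the floor of the filled pocket at y = -34 mm of the carrier.
- free_pocket_1 (a point): centre of the floor of the empty pocket at y = +34 mm of the carrier; axes as the carrier.
- free_pocket_2 (a point): centre of the floor of the empty pocket at y = -68 mm of the carrier; axes as the carrier.
- loaded_tube_1: sample tube, 92 mm tall: white round-bottom body 16 mm wide with a paper label, blue screw cap 19 mm wide from 70 to 92 mm above the bottom; about 20 g; origin at the bottom tip, z up towards the cap. Already in the carrier, pocket y = +68 mm.
- loaded_tube_2: sample tube, 92 mm tall: white round-bottom body 16 mm wide with a paper label, blue screw cap 19 mm wide from 70 to 92 mm above the bottom; about 20 g; origin at the bottom tip, z up towards the cap. Already in the carrier, pocket y = -34 mm.
- camera: fixed inspection camera on a bench stand: steel foot plate 150 x 130 mm, a post 344 mm tall standing 123 mm behind the origin (its +x). Origin on the table straight below the lens glass; the foot plate starts 13 mm behind it. It looks along its own -x, roughly towards the robot (its yaw lies between -0.7 and -0.1 rad), and 20 degrees downward.
- camera_head: head of that camera: blue body, black lens, white ring light 66 mm across. Origin: middle of the front glass, about 270 mm above the table. The view runs along its -x, sloping 20 degrees down; its z is the image's up, leaning 20 degrees from vertical away from the camera. A carrier shown rightly has its x and z parallel to, and pointing as, this body's x and z.
- focus (a point): the point on the lens axis 150 mm in front of the glass, about 219 mm above the table; axes as the camera head. The middle of the carrier's front belongs here.
- microplate: white 96-well plate, 86 x 128 x 15 mm, lying on the table; leave alone. Origin: centre of its underside.
- dish: closed round culture dish, 92 mm across, 16 mm high, on the table; leave alone. Origin: centre of its underside.
- bottle: amber reagent bottle, 56 mm across, 115 mm tall, standing on the table; leave alone. Origin: centre of its underside.
- tip_box: fixed pipette-tip box, 82 x 120 x 60 mm, green tips, clear lid thrown back at its +x side to about 110 mm height. Origin: centre of its underside.

How it is judged (in metres and radians):
On the way, in this order (a step that is already met when the one before it is completed fails the run):
1. one blue-capped tube from the block stands fully down in an empty pocket of the carrier, let go, the carrier standing on the table (((distance between blue_tube_1 and free_pocket_1 below 0.007 m and contact force between the fingers and blue_tube_1 below 0.1 N) or (distance between blue_tube_1 and free_pocket_2 below 0.007 m and contact force between the fingers and blue_tube_1 below 0.1 N) or (distance between blue_tube_2 and free_pocket_1 below 0.007 m and contact force between the fingers and blue_tube_2 below 0.1 N) or (distance between blue_tube_2 and free_pocket_2 below 0.007 m and contact force between the fingers and blue_tube_2 below 0.1 N)) and height (world z) of carrier below 0.006 m and angle between carrier's own z axis and vertical below 0.08 rad), for 0.2 s.
2. both blue-capped tubes stand fully down in the two pockets, let go, the carrier still standing on the table (((distance between blue_tube_1 and free_pocket_1 below 0.007 m and distance between blue_tube_2 and free_pocket_2 below 0.007 m) or (distance between blue_tube_1 and free_pocket_2 below 0.007 m and distance between blue_tube_2 and free_pocket_1 below 0.007 m)) and contact force between the fingers and blue_tube_1 below 0.1 N and contact force between the fingers and blue_tube_2 below 0.1 N and height (world z) of carrier below 0.006 m and angle between carrier's own z axis and vertical below 0.08 rad), for 0.2 s.
At the end, for the whole second after the job is handed in: carrier held by its handle (over 3 N), still, underside over 120 mm up, touching no camera, block or tip box; middle of its front within 30 mm of the focus point, facing the lens (x axes within 0.2, z axes within 0.17 rad); all four tubes within 7 mm of their pocket floors, free of the fingers (((distance between blue_tube_1 and free_pocket_1 below 0.007 m and distance between blue_tube_2 and free_pocket_2 below 0.007 m) or (distance between blue_tube_1 and free_pocket_2 below 0.007 m and distance between blue_tube_2 and free_pocket_1 below 0.007 m)) and contact force between the fingers and blue_tube_1 below 0.1 N and contact force between the fingers and blue_tube_2 below 0.1 N and contact force between the fingers and loaded_tube_1 below 0.1 N and contact force between the fingers and loaded_tube_2 below 0.1 N and distance between loaded_tube_1 and full_pocket_1 below 0.007 m and distance between loaded_tube_2 and full_pocket_2 below 0.007 m and distance between carrier_front and focus below 0.03 m and angle between the x axis of carrier and the x axis of camera_head, either way round below 0.2 rad and angle between the z axis of carrier and the z axis of camera_head, either way round below 0.17 rad and distance between front_axis and camera_head below 0.11 m and height (world z) of carrier above 0.12 m and contact force between the fingers and carrier_handle above 3 N and contact force between carrier and camera below 0.1 N and contact force between carrier and block below 0.1 N and contact force between carrier and tip_box below 0.1 N and linear speed of carrier below 0.03 m/s and angular speed of carrier below 0.2 rad/s); the arm keeps its last pose, push and grip.
It fails at once if an orange-capped tube is moved more than 20 mm (distance of any of orange_tube_1, orange_tube_2 from where it was at the start of the episode above 0.02 m).
It fails at once if the microplate, the dish or the bottle is moved more than 20 mm (distance of any of microplate, dish, bottle from where it was at the start of the episode above 0.02 m).
It fails at once if the camera is touched (over 1 N) (contact force between any of the arm, the fingers, carrier and camera above 1 N).
It fails at once if the carrier is tipped by more than 45 degrees (angle between carrier's own z axis and vertical above 0.79 rad).
It also fails if it takes over 72 s, if anything falls off the work surface, if the arm or the gripper's body presses on something with over 40 N, if the wrist force passes 120 N, or if a joint passes its speed limit or range.

ROBOT

A 7-joint arm with a two-finger parallel gripper is mounted at the origin on the work surface. World frame = base frame: x ahead of the robot, y to its left, z up, the work surface at z = 0. Lengths are in mm, angles in rad, forces in N, time in s.
With the tool pointing down it reaches from about 400 to 875 mm from the base axis. Payload 4.4 kg.
Tool frame: the origin (TCP) lies at the very end of the fingers, on their centre line; the grasp point (between the pads) lies ctrl.grip_point_offset behind it (ctrl.grip_point_offset is the distance from the TCP to the grasp point, in mm); z points along the fingers, y is the line along which they close (so a half turn about z gives the same grasp; the last joint's range is limited). The gripper opens to 85 mm and grips with 20 to 120 N. Pads are 22 mm wide; open, the fingers measure 114 mm over their backs; the gripper's body (76 mm by 85 mm) begins 54 mm behind the grasp point. The pads swing forward as they close: fully open they stand 13 mm farther back than shut.
Start: joints at [-1.218, 0.628, 0.038, 1.517, -0.027, 0.996, -0.02], TCP at [264.31, 593.85, 231.313] pointing down, gripper open.
Joint ranges: [-3.06, 3.06], [-0.37, 2.12], [-1.25, 1.32], [0.18, 2.47], [-1.1, 4.24], [0.23, 1.98], [-2.94, 2.94]. Speed limits (rad/s): [2.57, 2.57, 3.14, 3.14, 3.14, 3.14, 3.14].

INTERFACE

Orientations are given as [roll, pitch, yaw] about the fixed x, y, z axes, in that order (R = Rz(yaw) Ry(pitch) Rx(roll)).
In Python, from cell import read_state, cams, ctrl, models gives the robot as it stands. The module is installed in compiled form; this text tells all that it offers.
- The arm moves only by the tool jog_arm, called after "Request:" as name(argument=value, ...) on one line, values as JSON. Schema: {"type":"object","properties":{"steps":{"type":"array","items":{"type":"number"},"minItems":7,"maxItems":84},"only":{"type":"string"},"quiet":{"type":"boolean"},"lines":{"type":"string"}},"required":["steps"],"additionalProperties":false}. steps is one flat list of numbers that holds 1 to 12 rows one after another, with no inner brackets; each row has 7 numbers: dx, dy, dz in mm, then a rotation vector rx, ry, rz in rad, then the finger opening in mm; each row shifts and turns the commanded pose from where the row before left it, along the tool's axes as they then stand; what a row does not reach is not made up. A row lasts 1/10 s, in which the tool goes at most 50 mm and 0.15 rad, less where a joint would pass 70% of its speed; a pose out of reach is approached as far as the arm can. The fingers move at their own pace and stop on an object; the grip force is fixed at half the most. Time passes only in rows, so rows that do not move let the fingers close. The tool returns the time, the measured TCP pose, the force, the opening and the grip force at its end. only (a regular expression) keeps the lines of the reply that match it, lines (a string "A,B") keeps lines A to B, and quiet returns only ok. Input that does not fit is refused with a message, and nothing moves.
- read_state(): the state, without advancing time (a new reading comes with each control period).
- cams.get_image(name): name is "side" or "top"; returns (picture, depth): 384x512x3 uint8, blue, green, red; 384x512 float32, mm along the optical axis (not along the pixel's ray), 0 where there is no reading.
- cams.calibration(name): a dict with "fx", "fy", "cx", "cy" (pixels), "k1" (the pictures are not rectified: a ray, as slopes to the right and down, at radius r is drawn at 1 + k1 r^2 times it, then the intrinsics apply), "rvec" (rotation vector, rad) and "tvec" (3), from world to camera coordinates, as OpenCV has them. Camera axes: x right, y down, z forward; pixel columns grow to the right and rows downward; lengths in mm; the calibration is good to about 2 mm. A picture is of the moment at which its call begins. calibration takes no time and is no camera call.
- ctrl.finish_job(): hands the job in; it is judged then, once.
Trained networks look in the newest picture that a camera, given by its name, has taken for a name from the list of things; names that differ only in an ending like _2 or _b are one class to them, and where a whole thing is asked for, a point or a joint stands for the part that bears it (a point fixed in the world has none). Each returns a list of dicts, best first, with "confidence" (0 to 1); they miss things now and then, are a little off and sometimes report something else, mostly with a low value. They report only what shows in the picture. A call takes as long as a camera call.
- models.search_frame(thing, camera): "extent" ([left, top, right, bottom] in pixels, round what is visible of it).
- models.mark_of(thing, camera): "position" ([column, row] in pixels: a listed point, or the origin of a listed thing).
The state is a dict: "clock": time; "qpos": joint angles; "qd": joint speeds; "tau": joint torques, N m; "eef_pos": TCP position; "tool_rot": TCP orientation; "force": force on the tool from outside, world axes, zero at the start; "torque": the same for the moment, N m; "width": finger opening in mm; "gripper_force": force on a finger pad.
Only numpy, scipy, OpenCV 4.12 (cv2) and the standard library are available. Lean on these libraries where they do the work, as an engineer would, in place of code of your own. Each camera call takes 0.05 s, during which the arm holds its last target. There are 200 camera calls.

## Working session

There is one attempt and no reset: what is moved stays moved. The work goes in short steps, Python scripts to look and compute and a tool call to move; the robot and the scene stay as the last step left them, time stands still between calls to the robot, and variables do not carry over. Pictures are saved under pics/ and viewed, at most 10 in all, crops included, and the job is handed in when it is done.

```bash
mkdir -p pics; ls
```

Run:
```python
from cell import read_state,cams,ctrl,models
import cv2,numpy as np
s=read_state();print(s['clock'],s['eef_pos'],s['tool_rot'],s['width'],ctrl.grip_point_offset)
for n in('side','top'):
    im,d=cams.get_image(n);cv2.imwrite(f'pics/{n}0.png',im);np.save(f'{n}0.npy',d)
    c=cams.calibration(n);print(n,c)
    R,_=cv2.Rodrigues(np.array(c['rvec'],float));print('campos',-R.T@np.array(c['tvec']).ravel())
    for t in['blue_tube_1','orange_tube_1','block','carrier','carrier_handle','carrier_front','free_pocket_1','free_pocket_2','camera','camera_head','focus']:
        print(t,[(np.round(k['position']).tolist(),round(k['confidence'],2)) for k in models.mark_of(t,n)][:5])
```

```text
pics
0.0 [264.06838384 593.25715775 230.39315452] [-3.13967998e+00  2.64899147e-05  2.72272842e+00] 84.89918104068401 18.700000000000003
side {'fx': 424.90571818056264, 'fy': 424.90571818056264, 'cx': 253.09672117652158, 'cy': 189.9532281478337, 'k1': 0.003652158750436774, 'rvec': array([ 0.44861086, -2.56666783,  1.43337217]), 'tvec': array([ 552.93488139,  242.90650398, 1542.16531883])}
campos [ 118.48236239 1302.86640485 1015.63550757]
blue_tube_1 [([253.0, 258.0], 0.53), ([238.0, 267.0], 0.48)]
orange_tube_1 [([235.0, 275.0], 0.51), ([255.0, 250.0], 0.38)]
block [([245.0, 261.0], 0.8)]
carrier [([286.0, 216.0], 0.71)]
carrier_handle []
carrier_front [([285.0, 213.0], 0.7), ([257.0, 251.0], 0.62)]
free_pocket_1 [([280.0, 221.0], 0.68)]
free_pocket_2 [([280.0, 221.0], 0.68)]
camera [([238.0, 199.0], 0.65), ([239.0, 265.0], 0.16)]
camera_head [([230.0, 145.0], 0.61)]
focus [([215.0, 329.0], 0.55)]
top {'fx': 381.4279056462472, 'fy': 381.4279056462472, 'cx': 253.79610462172002, 'cy': 193.10951404693543, 'k1': -0.07102555811204984, 'rvec': array([ 1.99818456, -2.22630058,  0.23985882]), 'tvec': array([  80.22588468,  625.45467214, 1469.98580678])}
campos [ 308.09845928   50.4712654  1568.76257042]
blue_tube_1 [([210.0, 226.0], 0.59), ([199.0, 225.0], 0.35)]
orange_tube_1 [([189.0, 221.0], 0.57), ([222.0, 226.0], 0.47)]
block [([205.0, 226.0], 0.71)]
carrier [([282.0, 230.0], 0.84)]
carrier_handle [([213.0, 225.0], 0.21)]
carrier_front [([283.0, 226.0], 0.67)]
free_pocket_1 [([296.0, 239.0], 0.9), ([277.0, 231.0], 0.74)]
free_pocket_2 [([296.0, 239.0], 0.9), ([277.0, 231.0], 0.74)]
camera [([292.0, 168.0], 0.74), ([264.0, 226.0], 0.49)]
camera_head [([289.0, 230.0], 0.69), ([304.0, 148.0], 0.57)]
focus []
```

Run:
```python
import cv2
a=cv2.imread('pics/top0.png');cv2.imwrite('pics/top0c.png',cv2.resize(a[120:280,150:350],None,fx=4,fy=3.75,interpolation=cv2.INTER_CUBIC)[:600,:800])
a=cv2.imread('pics/side0.png');cv2.imwrite('pics/side0c.png',cv2.resize(a[120:340,170:370],None,fx=2.7,fy=2.7,interpolation=cv2.INTER_CUBIC))
```

```text
(no output)
```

View pics/top0.png

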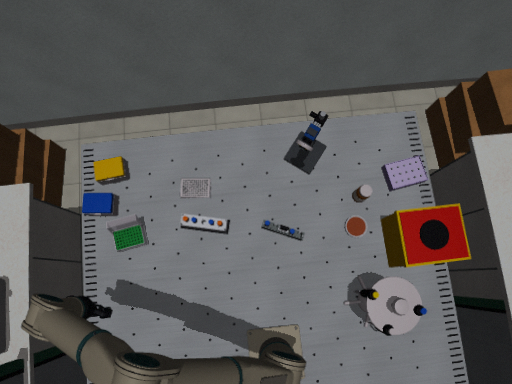

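View pics/top0c.png

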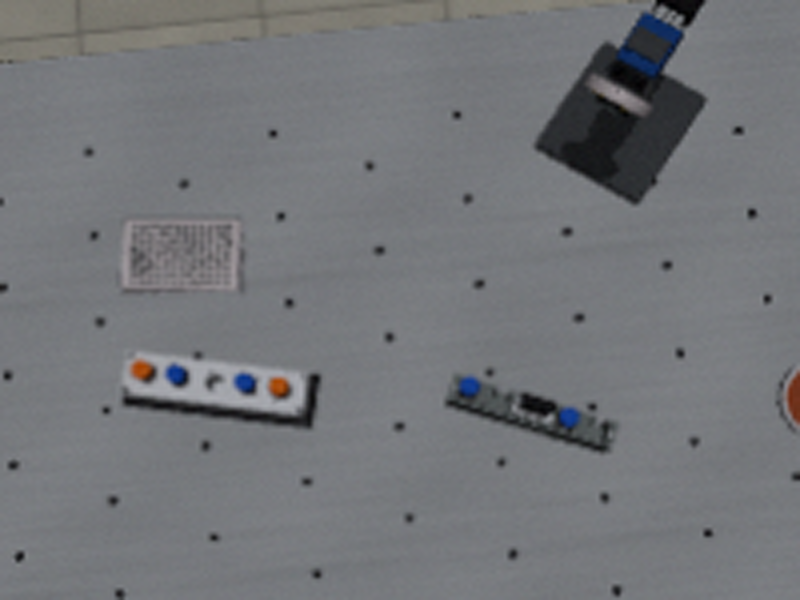

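View pics/side0c.png

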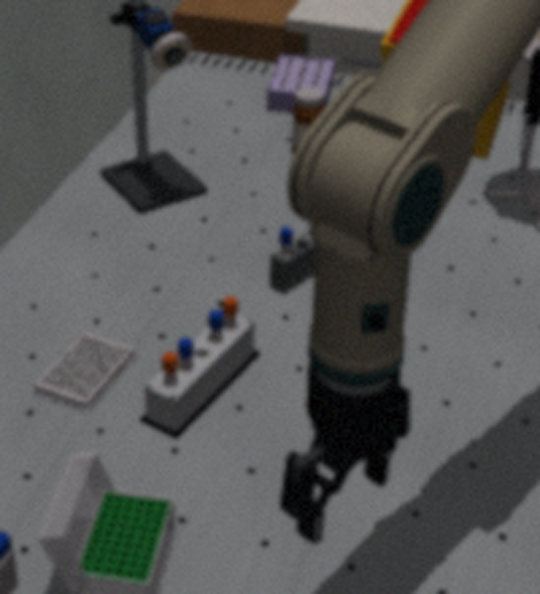

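The top view shows the block at about (205,224) with caps orange, blue, empty, blue, orange. The carrier is at about (283,229), with its two blue caps at about (267,223) and (292,231). The camera stand is at about (305,152). In the side view the arm hides the carrier.

Create h.py:
```python
import cv2,numpy as np
from cell import read_state,cams,ctrl,models
from scipy.spatial.transform import Rotation as Ro
def cal(n):
    c=cams.calibration(n);R,_=cv2.Rodrigues(np.array(c['rvec'],float));t=np.array(c['tvec']).ravel()
    K=np.array([[c['fx'],0,c['cx']],[0,c['fy'],c['cy']],[0,0,1]]);return c,R,t,K,np.array([c['k1'],0,0,0.])
def ray(n,p):
    c,R,t,K,D=cal(n);u=cv2.undistortPoints(np.array([[p]],float),K,D)[0,0]
    return -R.T@t,R.T@np.array([u[0],u[1],1.])
def atz(n,p,z):
    o,d=ray(n,p);return o+d*(z-o[2])/d[2]
def proj(n,P):
    c,R,t,K,D=cal(n);return cv2.projectPoints(np.array(P,float).reshape(-1,1,3),np.array(c['rvec'],float),t,K,D)[0][:,0]
def tri(obs):
    A=np.zeros((3,3));b=np.zeros(3)
    for n,p in obs:
        o,d=ray(n,p);d=d/np.linalg.norm(d);M=np.eye(3)-np.outer(d,d);A+=M;b+=M@o
    return np.linalg.solve(A,b)
def blobs(im,col,roi,amin=4):
    x0,y0,x1,y1=roi;s=im[y0:y1,x0:x1].astype(float);B,G,R=s[...,0],s[...,1],s[...,2]
    w=np.clip((B-np.maximum(R,G)-25) if col=='b' else (R-B-60),0,None)
    k,l=cv2.connectedComponents((w>0).astype(np.uint8));out=[]
    for i in range(1,k):
        m=l==i
        if m.sum()<amin:continue
        yy,xx=np.nonzero(m);ww=np.minimum(w[m],60);out.append((x0+(xx*ww).sum()/ww.sum(),y0+(yy*ww).sum()/ww.sum(),int(m.sum())))
    return out
def cloud(n,d):
    c,R,t,K,D=cal(n);v,u=np.nonzero(d>0);q=cv2.undistortPoints(np.stack([u,v],1).astype(float)[:,None],K,D)[:,0]
    z=d[v,u];return (np.c_[q*z[:,None],z]-t)@R,u,v
```

Run:
```python
from h import *
im=cv2.imread('pics/top0.png');si=cv2.imread('pics/side0.png')
for col in 'bo':
    for b in blobs(im,col,(170,200,315,250)): print('top',col,np.round(b,2),np.round(atz('top',b[:2],93),1))
    for b in blobs(si,col,(210,180,300,280)): print('side',col,np.round(b,2),np.round(atz('side',b[:2],91),1))
d=np.load('top0.npy');P,u,v=cloud('top',d)
m=(u>170)&(u<315)&(v>205)&(v<245)
for nm,a,b in(('block',175,235),('carr',255,310)):
    for lo,hi in((45,70),(85,108),(110,140)):
        k=m&(u>=a)&(u<b)&(P[:,2]>lo)&(P[:,2]<hi);q=P[k]
        if len(q)>3:
            r=cv2.minAreaRect(q[:,:2].astype(np.float32));w,vv=np.linalg.eigh(np.cov(q[:,:2].T));print(nm,lo,len(q),np.round(q.mean(0),1),np.round(r[0],1),np.round(r[1],1),r[2],'pca yaw',np.arctan2(*(-vv[0,1],vv[1,1])))
k=(u>270)&(u<335)&(v>105)&(v<180)&(P[:,2]>2)
q=P[k];f=q[(q[:,2]<25)];print('foot',len(f),cv2.minAreaRect(f[:,:2].astype(np.float32)))
for p in q[q[:,2]>150][::4]:print(np.round(p).astype(int).tolist(),end=' ')
```

```text
top b [193.31 219.25  21.  ] [546.3 259.3  93. ]
top b [210.57 221.4   23.  ] [530.7 192.9  93. ]
top b [266.91 222.43  25.  ] [503.1 -25.1  93. ]
top b [291.8  230.75  24.  ] [ 460.4 -117.5   93. ]
side b [275.51 205.44  17.  ] [505.3 -30.   91. ]
side b [249.67 236.47  24.  ] [532.5 188.9  91. ]
side b [238.22 246.89  29.  ] [549.4 256.1  91. ]
top o [184.82 218.17  20.  ] [554.1 292.1  93. ]
top o [219.24 222.52  19.  ] [522.7 159.6  93. ]
side o [254.77 231.4   14.  ] [525.5 155.2  91. ]
side o [232.51 252.06  14.  ] [557.4 287.9  91. ]
block 45 422 [534.5 224.3  56. ] [536.3 226. ] [181.6  47.1] 76.8993911743164 pca yaw -0.2314888753170323
block 85 84 [535.6 225.4  96.2] [537.4 226. ] [151.5  19.8] 76.68363952636719 pca yaw -0.23527025896588258
carr 45 190 [469.7 -84.3  56.6] [472.5 -85.6] [171.9  29.2] 65.59660339355469 pca yaw -0.42985072980154165
carr 85 45 [479.2 -68.9  98.4] [480.1 -70. ] [118.8  18.3] 66.4156723022461 pca yaw -0.41956006153096337
carr 110 31 [472.1 -85.4 125.1] [472.1 -85.7] [32.3 12. ] 67.55394744873047 pca yaw -0.423569701096984
foot 1255 ((815.264526367
[... 1595 characters left out ...]
02] [765, -178, 283] [762, -195, 288] [754, -206, 306] [761, -178, 286] [754, -189, 300] [752, -206, 301] [754, -157, 300] [755, -180, 290] [749, -192, 303] [748, -209, 301] [751, -160, 297] [751, -175, 292] [748, -188, 298] [749, -204, 288] [747, -160, 297] [748, -175, 290] [745, -188, 295] [745, -203, 290] [742, -162, 300] [738, -175, 306] [742, -192, 291] [740, -159, 296] [735, -171, 308] [739, -188, 291] [738, -160, 290] [732, -171, 304] [731, -185, 303] [736, -160, 286] [728, -171, 304] [727, -185, 303] [733, -163, 284] [725, -174, 302] [723, -187, 305] [730, -170, 279] [721, -181, 301] [721, -196, 296] [724, -173, 284] [717, -183, 302] [720, -200, 288] [722, -184, 276] [717, -200, 284]
```

Run:
```python
import cv2,numpy as np
a=cv2.imread('pics/side0.png')[105:205,195:325];b=cv2.imread('pics/top0.png')[100:180,270:340]
a=cv2.resize(a,None,fx=5,fy=5,interpolation=cv2.INTER_CUBIC);cv2.imwrite('pics/cam_s.png',a[:600])
b=cv2.resize(b,None,fx=7,fy=7,interpolation=cv2.INTER_CUBIC);cv2.imwrite('pics/cam_t.png',b)
```

```text
(no output)
```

View pics/cam_s.png

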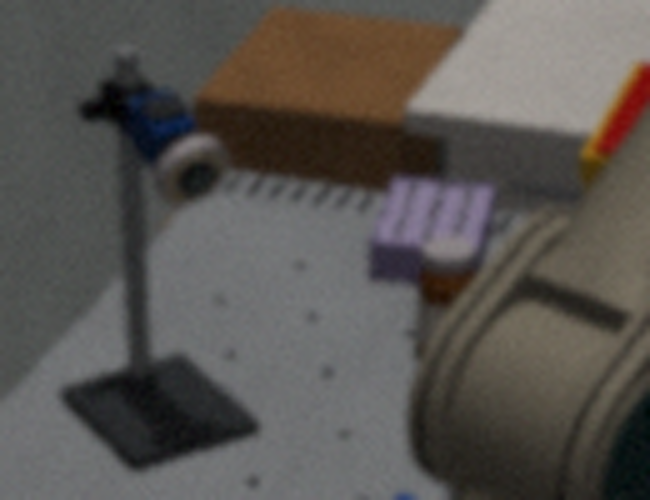

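View pics/cam_t.png

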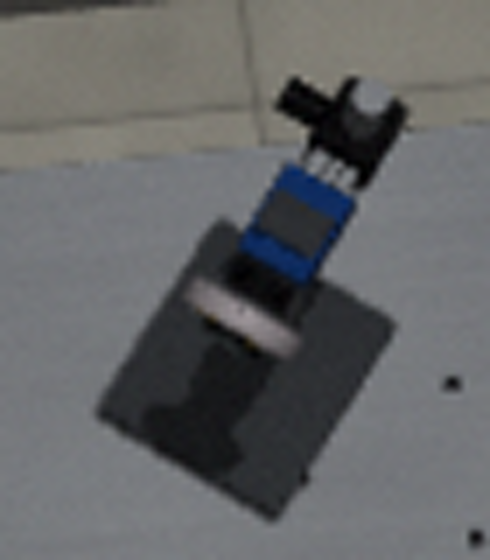

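Run:
```python
from h import *
T={'B1':((193.31,219.25),(238.22,246.89)),'B2':((210.57,221.4),(249.67,236.47)),'L1':((266.91,222.43),(275.51,205.44)),'O1':((184.82,218.17),(232.51,252.06)),'O2':((219.24,222.52),(254.77,231.4))}
for k,(a,b) in T.items():
    p=tri([('top',a),('side',b)]);print(k,p.round(1),'res top',(proj('top',p)[0]-a).round(2),'side',(proj('side',p)[0]-b).round(2))
F=np.array([atz('top',(270+x/7,100+y/7),8) for x,y in((97,412),(272,520),(397,325),(220,220))])
print(F.round(1),F.mean(0).round(1));
for i in range(4):
    e=F[(i+1)%4]-F[i];print(np.linalg.norm(e).round(1),np.arctan2(e[1],e[0]).round(3))
rt=(270+241/7,100+320/7);print('ring',tri([('top',rt),('side',(233.6,138.6))]).round(1),'ring top@z300',atz('top',rt,300).round(1))
e0=atz('top',(270+187/7,100+290/7),290);e1=atz('top',(270+295/7,100+350/7),290);e=e1-e0;print(e0,e1,'yaw',np.arctan2(e[0],-e[1]))
```

```text
B1 [547.1 259.4  93.9] res top [-0.07 -0.22] side [0.26 0.06]
B2 [530.8 192.8  94.2] res top [-0.02 -0.06] side [0.07 0.02]
L1 [503.4 -25.   94.5] res top [-0.03 -0.11] side [0.11 0.02]
O1 [554.7 292.1  94.8] res top [-0.07 -0.21] side [0.25 0.06]
O2 [523.2 159.6  94.6] res top [-0.06 -0.17] side [0.19 0.04]
[[ 778.2 -133.     8. ]
 [ 699.1 -230.     8. ]
 [ 814.2 -324.4    8. ]
 [ 893.8 -224.8    8. ]] [ 796.4 -228.1    8. ]
125.1 -2.254
148.9 -0.687
127.5 0.896
147.7 2.471
ring [ 738.7 -181.   275.2] ring top@z300 [ 730.3 -176.5  300. ]
[ 752.40524221 -153.29377509  290.        ] [ 715.04719429 -203.27267016  290.        ] yaw -0.6418840904968744
```

Create go.py:
```python
# usage: go.py x y z yaw [tilt]  -> delta in tool axes (rotation first, then shift after the turn / shift now)
import sys;from h import *
x,y,z,psi=map(float,sys.argv[1:5]);tilt=float(sys.argv[5]) if len(sys.argv)>5 else 0
s=read_state();R=Ro.from_euler('xyz',s['tool_rot']);p=np.array(s['eef_pos'])
G=Ro.from_euler('z',psi-np.pi/2)*Ro.from_euler('y',-tilt)*Ro.from_euler('z',np.pi/2)*Ro.from_euler('x',np.pi)
d=np.array([x,y,z])-p
print('t',round(s['clock'],2),'pos',p.round(1),'rot',np.round(s['tool_rot'],3),'w',round(s['width'],1),'F',np.round(s['force'],1))
print('turn',(R.inv()*G).as_rotvec().round(3),'shift now',R.inv().apply(d).round(1),'shift after turn',G.inv().apply(d).round(1))
```

```text
(no output)
```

Request:
jog_arm(steps=[0,0,0,0,0,0.14,85,0,0,0,0,0,0.14,85,0,0,0,0,0,0.14,85,0,0,0,0,0,0.14,85,0,0,0,0,0,0.14,85,0,0,0,0,0,0.14,85,0,0,0,0,0,0.14,85,0,0,0,0,0,0.14,85,0,0,0,0,0,0.14,85,0,0,0,0,0,0.125,85])

```text
clock: 2.2
eef_pos: [264.2, 594.0, 231.3]
tool_rot: [-3.141, -0.0, 1.333]
force: [0.2, 1.1, -0.6]
width: 84.8
gripper_force: 0.0
```

```bash
python3 go.py 546.9 259.1 175 1.338
```

```text
t 2.2 pos [264.2 594.  231.3] rot [-3.141 -0.     1.333] w 84.8 F [ 0.2  1.1 -0.6]
turn [-0.    -0.    -0.005] shift now [-258.7  353.8   56.3] shift after turn [-260.6  352.4   56.3]
```

Request:
jog_arm(steps=[-26,35.3,2,0,0,0,85,-26,35.3,2,0,0,0,85,-26,35.3,2,0,0,0,85,-26,35.3,2,0,0,0,85,-26,35.3,6,0,0,0,85,-26,35.3,6,0,0,0,85,-26,35.3,8,0,0,0,85,-26,35.3,8,0,0,0,85,-26,35.3,8,0,0,0,85,-26,35.3,8,0,0,0,85,0,0,2,0,0,0,85], lines="1,3")

```text
clock: 3.3
eef_pos: [552.4, 251.1, 177.1]
tool_rot: [3.137, 0.004, 1.327]
```

```bash
python3 go.py 546.9 259.1 72 1.338
```

```text
t 3.3 pos [552.4 251.1 177.1] rot [3.137 0.004 1.327] w 84.9 F [-0.1  0.3 -0.1]
turn [ 0.005  0.004 -0.011] shift now [  6.9  -7.8 105.1] shift after turn [  6.5  -7.2 105.1]
```

Request:
jog_arm(steps=[0,0,0,0,0,-0.005,85,0,0,0,0,0,0,85], lines="1,1")

```text
clock: 3.5
```

Run:
```python
from h import *
im,_=cams.get_image('side');cv2.imwrite('pics/side1.png',im)
for b in blobs(im,'b',(215,180,320,260)): print('side',np.round(b,2))
print('L2',[tri([('top',(291.8,230.75)),('side',b[:2])]).round(1) for b in blobs(im,'b',(280,180,320,260))])
```

```bash
python3 go.py 546.9 259.1 72 1.338
```

```text
side [292.37 195.56  20.  ]
side [275.62 205.47  18.  ]
side [249.66 236.36  19.  ]
side [238.2 248.   18. ]
L2 [array([ 460.6, -117.2,   94.3])]
t 3.55 pos [546.8 261.3 177.4] rot [-3.141e+00 -1.000e-03  1.345e+00] w 84.8 F [-0.9  0.4  0.5]
turn [-0.001 -0.001  0.007] shift now [ -2.2   0.7 105.4] shift after turn [ -2.1   0.6 105.4]
```

Request:
jog_arm(steps=[-2,0.6,25,0,0,-0.007,85,0,0,25,0,0,0,85,0,0,25,0,0,0,85,0,0,20,0,0,0,85,0,0,10,0,0,0,85,0,0,0,0,0,0,85], lines="1,4")

```text
clock: 4.15
eef_pos: [546.5, 258.3, 71.3]
tool_rot: [-3.139, 0.001, 1.352]
force: [-0.8, 0.2, 0.3]
```

```bash
python3 go.py 546.9 259.1 72 1.338
```

```text
t 4.15 pos [546.5 258.3  71.3] rot [-3.139e+00  1.000e-03  1.352e+00] w 85.2 F [-0.8  0.2  0.3]
turn [-0.002  0.001  0.014] shift now [ 0.9  0.2 -0.7] shift after turn [ 0.9  0.2 -0.7]
```

Request:
jog_arm(steps=[0,0,0,0,0,0,0,0,0,0,0,0,0,0,0,0,0,0,0,0,0,0,0,0,0,0,0,0,0,0,0,0,0,0,0,0,0,0,0,0,0,0])

```text
clock: 4.75
eef_pos: [548.0, 257.4, 72.8]
tool_rot: [3.141, -0.001, 1.35]
force: [-1.6, -0.9, 3.9]
width: 17.5
gripper_force: 58.4
```

Request:
jog_arm(steps=[0,0,-15,0,0,0,0,0,0,-30,0,0,0,0,0,0,-30,0,0,0,0,0,0,-30,0,0,0,0,0,0,-30,0,0,0,0,0,0,0,0,0,0.1,0,0,0,0,0,0,0.1,0])

```text
clock: 5.45
eef_pos: [548.6, 257.4, 209.7]
tool_rot: [3.14, -0.003, 1.145]
force: [-1.4, -0.3, -0.2]
width: 17.3
gripper_force: 59.1
```

```bash
python3 go.py 488.9 -56 207 1.137
```

```text
t 5.45 pos [548.6 257.4 209.7] rot [ 3.140e+00 -3.000e-03  1.145e+00] w 17.3 F [-1.4 -0.3 -0.2]
turn [ 0.002 -0.003  0.008] shift now [-310.1   74.9    1.9] shift after turn [-309.5   77.6    2.7]
```

Request:
jog_arm(steps=[-25,6,0,0,0,0,0,-35,8.5,0,0,0,0,0,-35,9,0,0,0,0,0,-35,9,0,0,0,0,0,-35,9,0,0,0,0,0,-35,9,0,0,0,0,0,-35,9,0,0,0,0,0,-35,8.5,0,0,0,0,0,-25,6,0,0,0,0,0,-15,3,0,0,0,0,0,0,0,0,0,0,0,0,0,0,0,0,0,0,0], lines="1,2")

```text
clock: 6.65
eef_pos: [491.7, -56.6, 207.8]
```

```bash
python3 go.py 488.9 -56 120 1.137
```

```text
t 6.65 pos [491.7 -56.6 207.8] rot [ 3.141e+00 -1.000e-03  1.149e+00] w 17.2 F [-0.7  0.7  0.2]
turn [ 0.    -0.001  0.012] shift now [-0.7 -2.8 87.8] shift after turn [-0.6 -2.8 87.8]
```

Request:
jog_arm(steps=[-1,-1.5,20,0,0,0.011,0,-1,-1.3,25,0,0,0,0,0,0,20,0,0,0,0,0,0,0,0,0,0,0,0,0,0,0,0,0,0], lines="1,2")

```text
clock: 7.15
eef_pos: [488.4, -56.7, 142.5]
```

```bash
python3 go.py 488.9 -56 72 1.137
```

Run:
```python
from h import *
out=[]
for n,r in(('side',(240,160,310,225)),('top',(245,200,315,250))):
    im,_=cams.get_image(n);cv2.imwrite(f'pics/{n}2.png',im);c=cv2.resize(im[r[1]:r[3],r[0]:r[2]],(560,r and int((r[3]-r[1])*8*70/70)),interpolation=cv2.INTER_CUBIC);out.append(c[:500])
h=max(o.shape[0] for o in out);o=np.vstack([cv2.resize(out[0],(340,int(out[0].shape[0]*340/560))),cv2.resize(out[1],(340,int(out[1].shape[0]*340/560)))])
s=cv2.resize(out[0],(560,520))
cv2.imwrite('pics/ins1.png',s)
P=[(488.9,-56,58),(488.9,-56,72)];print(proj('side',P).round(1),((proj('side',P)-[240,160])*8).round(0))
```

```text
t 7.15 pos [488.4 -56.7 142.5] rot [-3.141 -0.     1.14 ] w 17.2 F [ 1.1 -0.2  0.2]
turn [-0.    -0.     0.003] shift now [ 0.9  0.2 70.5] shift after turn [ 0.9  0.1 70.5]
[[281.1 209.7]
 [281.3 206.8]] [[329. 397.]
 [330. 374.]]
```

View pics/ins1.png

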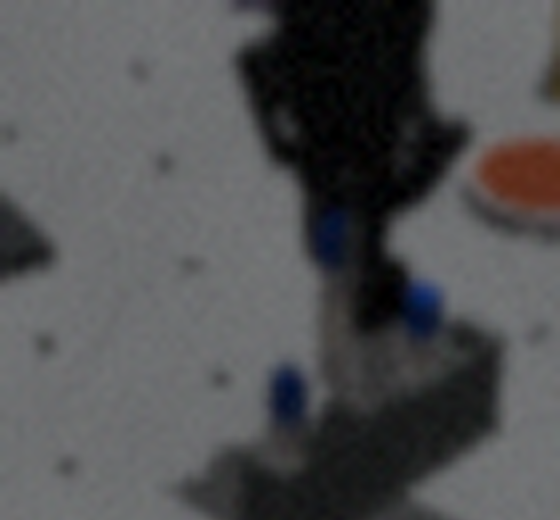

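The held tube is at about (334,330) in the crop, over the free pocket predicted at (330,397). Next I descend in stages and watch the force.

Request:
jog_arm(steps=[0,0,10,0,0,0,0,0,0,7,0,0,0,0,0,0,7,0,0,0,0,0,0,6,0,0,0,0,0,0,0,0,0,0,0], lines="1,4")

```text
clock: 7.75
eef_pos: [487.4, -57.7, 111.3]
tool_rot: [-3.14, 0.001, 1.139]
force: [-0.0, -0.1, 0.2]
```

```bash
python3 go.py 488.9 -56 72 1.137
```

```text
t 7.75 pos [487.4 -57.7 111.3] rot [-3.140e+00  1.000e-03  1.139e+00] w 17.1 F [-0.  -0.1  0.2]
turn [-0.002  0.001  0.002] shift now [ 2.2  0.7 39.3] shift after turn [ 2.2  0.7 39.3]
```

Request:
jog_arm(steps=[0,0,10,0,0,0,0,0,0,10,0,0,0,0,0,0,10,0,0,0,0,0,0,4,0,0,0,0,0,0,2,0,0,0,0,0,0,0,0,0,0,0], lines="1,4")

```text
clock: 8.35
eef_pos: [487.9, -57.8, 76.0]
tool_rot: [-3.141, 0.0, 1.139]
force: [-0.3, 0.1, -0.7]
```

```bash
python3 go.py 488.9 -56 72 1.137
```

```text
t 8.35 pos [487.9 -57.8  76. ] rot [-3.141  0.     1.139] w 17.1 F [-0.3  0.1 -0.7]
turn [-0.     0.     0.002] shift now [2.1 0.1 4. ] shift after turn [2.1 0.1 4. ]
```

Request:
jog_arm(steps=[0,0,2,0,0,0,0,0,0,0,0,0,0,30,0,0,0,0,0,0,60,0,0,0,0,0,0,85,0,0,0,0,0,0,85,0,0,-20,0,0,0,85,0,0,-40,0,0,0,85,0,0,-40,0,0,0,85,0,0,0,0,0,-0.1,85,0,0,0,0,0,-0.1,85], lines="1,4")

```text
clock: 9.35
eef_pos: [489.0, -57.7, 175.8]
tool_rot: [3.138, -0.001, 1.343]
force: [-0.5, -0.3, -0.5]
```

```bash
python3 go.py 531.1 192.9 172 1.338
```

```text
t 9.35 pos [489.  -57.7 175.8] rot [ 3.138e+00 -1.000e-03  1.343e+00] w 85.0 F [-0.5 -0.3 -0.5]
turn [ 0.003 -0.001  0.005] shift now [253.6 -15.5   3.9] shift after turn [253.5 -16.8   3.8]
```

Request:
jog_arm(steps=[25,-1.6,0,0,0,0,85,35,-2.3,0,0,0,0,85,40,-2.6,0,0,0,0,85,40,-2.6,0,0,0,0,85,40,-2.6,0,0,0,0,85,35,-2.3,0,0,0,0,85,25,-1.6,0,0,0,0,85,14,-1,0,0,0,0.005,85,0,0,0,0,0,0,85,0,0,0,0,0,0,85], lines="1,2")

```text
clock: 10.35
eef_pos: [530.1, 191.5, 174.2]
```

Run:
```python
from h import *
im,_=cams.get_image('side')
B=blobs(im,'b',(215,180,320,260))
for b in B: print('side',np.round(b,2),atz('side',b[:2],94).round(1))
```

```bash
python3 go.py 531.1 192.9 72 1.338
```

```text
side [292.42 195.44  19.  ] [ 461.2 -118.6   94. ]
side [277.64 203.73  41.  ] [499.7 -40.   94. ]
side [249.77 237.57  17.  ] [528.7 198.3  94. ]
t 10.4 pos [530.2 191.  174.3] rot [-3.142e+00  1.000e-03  1.331e+00] w 85.0 F [-0.5 -1.3 -0.9]
turn [-0.     0.001 -0.007] shift now [  2.2   0.4 102.3] shift after turn [  2.1   0.4 102.3]
```

Request:
jog_arm(steps=[2,0.4,25,0,0,-0.005,85,0,0,25,0,0,0,85,0,0,25,0,0,0,85,0,0,17,0,0,0,85,0,0,10,0,0,0,85,0,0,0,0,0,0,85,0,0,0,0,0,0,85], lines="1,2")

```text
clock: 11.1
eef_pos: [531.7, 194.3, 72.9]
```

```bash
python3 go.py 531.1 192.9 72 1.338
```

```text
t 11.1 pos [531.7 194.3  72.9] rot [ 3.141 -0.     1.337] w 85.1 F [ 0.3 -0.5  0.1]
turn [ 0.001 -0.    -0.001] shift now [-1.5 -0.3  0.9] shift after turn [-1.5 -0.3  0.9]
```

Request:
jog_arm(steps=[0,0,0,0,0,0,0,0,0,0,0,0,0,0,0,0,0,0,0,0,0,0,0,0,0,0,0,0,0,0,0,0,0,0,0,0,0,0,0,0,0,0])

```text
clock: 11.7
eef_pos: [531.1, 195.3, 72.5]
tool_rot: [-3.141, -0.0, 1.339]
force: [-0.6, 0.4, 3.9]
width: 17.2
gripper_force: 58.4
```

Request:
jog_arm(steps=[0,0,-15,0,0,0,0,0,0,-30,0,0,0,0,0,0,-30,0,0,0,0,0,0,-30,0,0,0,0,0,0,-35,0,0,0,0,0,0,0,0,0,0.1,0,0,0,0,0,0,0.1,0,0,0,0,0,0,0,0], lines="1,2")

```text
clock: 12.5
eef_pos: [531.1, 195.1, 212.4]
```

```bash
python3 go.py 446 -148.5 212 1.137
```

```text
t 12.5 pos [531.1 195.1 212.4] rot [3.141 0.    1.139] w 17.0 F [ 0.7 -0.2 -0.4]
turn [0.    0.    0.002] shift now [-347.7   66.7    0.4] shift after turn [-347.6   67.2    0.4]
```

Request:
jog_arm(steps=[-25,5,0,0,0,0,0,-40,7.5,0,0,0,0,0,-40,8,0,0,0,0,0,-40,8,0,0,0,0,0,-40,8,0,0,0,0,0,-40,8,0,0,0,0,0,-40,8,0,0,0,0,0,-40,7.5,0,0,0,0,0,-26,5,0,0,0,0,0,-15,2,0,0,0,0,0,0,0,20,0,0,0,0,0,0,0,0,0,0,0], lines="1,2")

```text
clock: 13.7
eef_pos: [445.5, -147.2, 190.8]
```

Request:
jog_arm(steps=[0,0,25,0,0,0,0,0,0,22,0,0,0,0,0,0,0,0,0,0,0,0,0,0,0,0,0,0], lines="1,2")

```text
clock: 14.1
eef_pos: [447.2, -147.0, 145.6]
```

```bash
python3 go.py 446 -148.5 72 1.137
```

```text
t 14.1 pos [ 447.2 -147.   145.6] rot [-3.141  0.     1.14 ] w 17.3 F [ 0.9 -0.3  0.4]
turn [-0.001  0.     0.003] shift now [-1.9 -0.4 73.6] shift after turn [-1.9 -0.5 73.6]
```

Request:
jog_arm(steps=[0,-0.5,12,0,0,0,0,0,0,8,0,0,0,0,0,0,7,0,0,0,0,0,0,6,0,0,0,0,0,0,0,0,0,0,0], lines="1,4")

```text
clock: 14.6
eef_pos: [446.4, -146.8, 111.9]
tool_rot: [-3.141, 0.0, 1.139]
force: [0.2, -0.1, 0.7]
```

```bash
python3 go.py 446 -148.5 72 1.137
```

```text
t 14.6 pos [ 446.4 -146.8  111.9] rot [-3.141  0.     1.139] w 16.9 F [ 0.2 -0.1  0.7]
turn [-0.001  0.     0.002] shift now [-1.7  0.4 39.9] shift after turn [-1.7  0.3 39.9]
```

Request:
jog_arm(steps=[0,0,10,0,0,0,0,0,0,10,0,0,0,0,0,0,10,0,0,0,0,0,0,5,0,0,0,0,0,0,2.5,0,0,0,0,0,0,0,0,0,0,0], lines="1,4")

```text
clock: 15.2
eef_pos: [446.4, -147.0, 74.4]
tool_rot: [-3.141, 0.0, 1.138]
force: [0.4, 0.0, 0.2]
```

```bash
python3 go.py 446 -148.5 72 1.137
```

```text
t 15.2 pos [ 446.4 -147.    74.4] rot [-3.141  0.     1.138] w 17.1 F [0.4 0.  0.2]
turn [-0.001  0.     0.001] shift now [-1.5  0.2  2.4] shift after turn [-1.5  0.2  2.4]
```

Request:
jog_arm(steps=[0,0,0,0,0,0,30,0,0,0,0,0,0,60,0,0,0,0,0,0,85,0,0,0,0,0,0,85,0,0,-20,0,0,0,85,0,0,-40,0,0,0,85,0,0,-40,0,0,0,85,0,0,-20,0,0,0,85,-40,0,0,0,0,0,85,-40,0,0,0,0,0,85,-40,0,0,0,0,0,85,0,0,0,0,0,0,85], lines="1,4")

```text
clock: 16.4
eef_pos: [393.6, -261.6, 195.6]
tool_rot: [3.14, 0.003, 1.13]
force: [0.5, 0.5, -0.4]
```

Run:
```python
from h import *
o=[]
ims={}
for n,r in(('side',(215,170,325,250)),('top',(240,200,350,280))):
    im,_=cams.get_image(n);cv2.imwrite(f'pics/{n}3.png',im);ims[n]=blobs(im,'b',(255,180,315,260));print(n,np.round(ims[n],2).tolist());o.append(cv2.resize(im[r[1]:r[3],r[0]:r[2]],(400,290),interpolation=cv2.INTER_CUBIC))
    for b in ims[n]:print(atz(n,b[:2],94).round(1))
cv2.imwrite('pics/load.png',np.vstack(o))
```

```bash
python3 go.py 474.6 -86.8 180 1.137
```

```text
side [[297.98, 192.33, 17.0], [292.67, 195.44, 20.0], [277.59, 203.78, 39.0]]
[ 446.1 -149.3   94. ]
[ 460.3 -118.9   94. ]
[499.8 -39.6  94. ]
top [[266.9, 222.45, 25.0], [275.71, 223.33, 24.0], [291.86, 230.74, 24.0], [300.47, 233.71, 24.0]]
[503. -25.  94.]
[495.8 -58.7  94. ]
[ 460.3 -117.6   94. ]
[ 445.1 -149.3   94. ]
t 16.5 pos [ 395.9 -256.6  194.9] rot [ 3.142 -0.     1.136] w 84.8 F [0.8 0.  1.2]
turn [ 0.    -0.    -0.001] shift now [ 1.871e+02 -1.000e-01  1.490e+01] shift after turn [1.871e+02 1.000e-01 1.490e+01]
```

View pics/load.png

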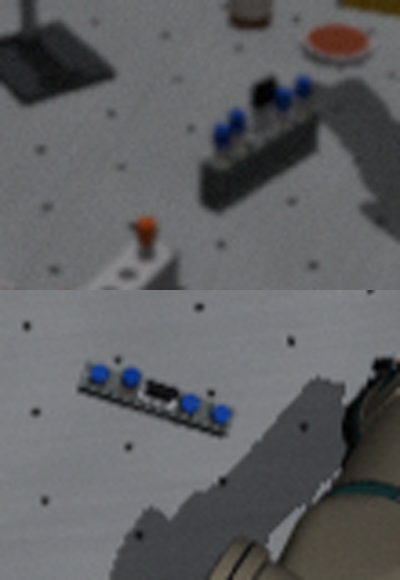

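Run:
```python
from h import *
im,d=cams.get_image('top');P,u,v=cloud('top',d)
for c in((266.9,222.4),(275.7,223.3),(291.9,230.7),(300.5,233.7)):
    k=np.hypot(u-c[0],v-c[1])<1.8;q=P[k];print(len(q),np.median(q,0).round(1),np.sort(q[:,2]).round(0)[-6:])
```

```text
10 [503.9 -25.1  99.3] [ 99.  99. 100. 103. 105. 106.]
10 [495.6 -58.9  99. ] [ 99.  99.  99. 100. 102. 103.]
10 [ 458.9 -117.5   97.9] [ 98.  98.  98.  99. 100. 104.]
11 [ 444.1 -148.    98.3] [ 98.  99. 100. 100. 101. 102.]
```

Request:
jog_arm(steps=[25,0,0,0,0,0,85,40,0,0,0,0,0,85,40,0,0,0,0,0,85,40,0,0,0,0,0,85,27,0,0,0,0,0,85,15,0,0,0,0,0,85,0,0,0,0,0,0,85,0,0,0,0,0,0,85], lines="1,2")

```text
clock: 17.35
eef_pos: [474.2, -86.7, 194.8]
```

```bash
python3 go.py 474.3 -86.6 95 1.137
```

```text
t 17.35 pos [474.2 -86.7 194.8] rot [-3.141e+00  1.000e-03  1.139e+00] w 85.1 F [-0.3  0.1  0.4]
turn [-0.     0.001  0.002] shift now [ 0.2  0.  99.8] shift after turn [ 0.1  0.  99.8]
```

Request:
jog_arm(steps=[0,0,25,0,0,0,85,0,0,30,0,0,0,85,0,0,30,0,0,0,85,0,0,15,0,0,0,85,0,0,0,0,0,0,85,0,0,0,0,0,0,30,0,0,0,0,0,0,30,0,0,0,0,0,0,20], lines="1,5")

```text
clock: 18.15
eef_pos: [475.4, -86.6, 95.8]
tool_rot: [3.14, -0.0, 1.138]
force: [-0.2, 0.3, -0.5]
width: 43.4
```

```bash
python3 go.py 474.3 -86.6 95 1.137
```

```text
t 18.15 pos [475.4 -86.6  95.8] rot [ 3.14  -0.     1.138] w 43.4 F [-0.2  0.3 -0.5]
turn [ 0.002 -0.001  0.001] shift now [-0.5 -1.   0.8] shift after turn [-0.5 -1.   0.8]
```

Request:
jog_arm(steps=[0,0,0,0,0,0,0,0,0,0,0,0,0,0,0,0,0,0,0,0,0,0,0,0,0,0,0,0,0,0,0,0,0,0,0])

```text
clock: 18.65
eef_pos: [475.2, -86.1, 95.4]
tool_rot: [3.141, -0.001, 1.139]
force: [-1.3, 0.0, 6.3]
width: 11.3
gripper_force: 59.7
```

Request:
jog_arm(steps=[0,0,-5,0,0,0,0,0,0,-12,0,0,0,0,0,0,-20,0,0,0,0,0,0,-25,0,0,0,0,0,0,-25,0,0,0,0,0,0,-25,0,0,0,0,0,0,-25,0,0,0,0,0,0,-20,0,0,0,0,0,0,-12,0,0,0,0,0,0,-6,0,0,0,0,0,0,0,0,0,0,0])

```text
clock: 19.75
eef_pos: [474.8, -86.0, 270.2]
tool_rot: [3.141, -0.0, 1.139]
force: [-0.3, -0.4, -3.2]
width: 11.3
gripper_force: 58.6
```

```bash
python3 go.py 590.6 -61.7 275.3 0.891 0.349
```

```text
t 19.75 pos [474.8 -86.  270.2] rot [ 3.141 -0.     1.139] w 11.3 F [-0.3 -0.4 -3.2]
turn [-0.347 -0.044  0.245] shift now [70.6 95.  -5.1] shift after turn [91.8 72.  20.7]
```

Request:
jog_arm(steps=[0,0,0,-0.02,-0.003,0.015,0,0,0,0,-0.035,-0.004,0.025,0,0,0,0,-0.035,-0.004,0.025,0,0,0,0,-0.035,-0.004,0.025,0,0,0,0,-0.035,-0.004,0.025,0,0,0,0,-0.035,-0.004,0.025,0,0,0,0,-0.035,-0.005,0.025,0,0,0,0,-0.035,-0.005,0.025,0,0,0,0,-0.035,-0.005,0.025,0,0,0,0,-0.03,-0.004,0.02,0,0,0,0,-0.017,-0.002,0.01,0,0,0,0,0,0,0,0])

```text
clock: 20.95
eef_pos: [473.6, -85.5, 268.9]
tool_rot: [2.795, 0.003, 0.892]
force: [0.1, -0.3, -1.9]
width: 11.1
gripper_force: 58.6
```

```bash
python3 go.py 590.6 -61.7 275.3 0.891 0.349
```

```text
t 20.95 pos [473.6 -85.5 268.9] rot [2.795 0.003 0.892] w 11.1 F [ 0.1 -0.3 -1.9]
turn [-0.002  0.003  0.002] shift now [92.  73.9 19.6] shift after turn [92.1 73.7 20. ]
```

Request:
jog_arm(steps=[4,3,1,0,0,0,0,8,7,2,0,0,0,0,12,10,3,0,0,0,0,14,11,3,0,0,0,0,14,11,3,0,0,0,0,14,11,3,0,0,0,0,12,10,2,0,0,0,0,8,6,2,0,0,0,0,4,3,1,0,0,0,0,2,1.5,0,0,0,0,0,0,0,0,0,0,0,0,0,0,0,0,0,0,0])

```text
clock: 22.15
eef_pos: [591.0, -62.6, 275.8]
tool_rot: [2.794, 0.002, 0.89]
force: [-0.1, -0.2, -3.0]
width: 11.3
gripper_force: 58.6
```

```bash
python3 go.py 590.6 -61.7 275.3 0.891 0.349
```

Run:
```python
from h import *
o=[]
for n,r in(('side',(205,100,315,180)),('top',(255,120,365,240))):
    im,d=cams.get_image(n);cv2.imwrite(f'pics/{n}4.png',im);np.save(n+'4.npy',d);o.append(cv2.resize(im[r[1]:r[3],r[0]:r[2]],None,fx=4 if n=='side' else 4,fy=4 if n=='side' else 2.2,interpolation=cv2.INTER_CUBIC) if 0 else cv2.resize(im[r[1]:r[3],r[0]:r[2]],None,fx=3.3,fy=3.3,interpolation=cv2.INTER_CUBIC))
w=o[0].shape[1];cv2.imwrite('pics/fin.png',np.hstack([cv2.copyMakeBorder(o[0],0,o[1].shape[0]-o[0].shape[0],0,0,cv2.BORDER_CONSTANT),o[1]]))
f=np.array([618.4,-84.2,218.7]);print('focus side,top',proj('side',f),proj('top',f))
for t in('carrier_front','focus','camera_head'):
    for n in('side','top'):print(t,n,[(np.round(k['position'],1).tolist(),round(k['confidence'],2)) for k in models.mark_of(t,n)])
```

```text
t 22.15 pos [591.  -62.6 275.8] rot [2.794e+00 2.000e-03 8.900e-01] w 11.3 F [-0.1 -0.2 -3. ]
turn [-0.001  0.002 -0.   ] shift now [ 0.4 -1.   0.2] shift after turn [ 0.4 -1.   0.2]
focus side,top [[253.03956365 165.83969324]] [[280.62107478 184.72289305]]
carrier_front side [([252.7, 165.6], 0.84), ([260.5, 171.1], 0.27)]
carrier_front top [([281.7, 183.0], 0.72), ([189.4, 221.3], 0.28)]
focus side []
focus top [([285.2, 191.2], 0.54)]
camera_head side [([231.7, 143.0], 0.51)]
camera_head top [([303.3, 145.9], 0.53), ([222.7, 223.9], 0.43)]
```

View pics/fin.png

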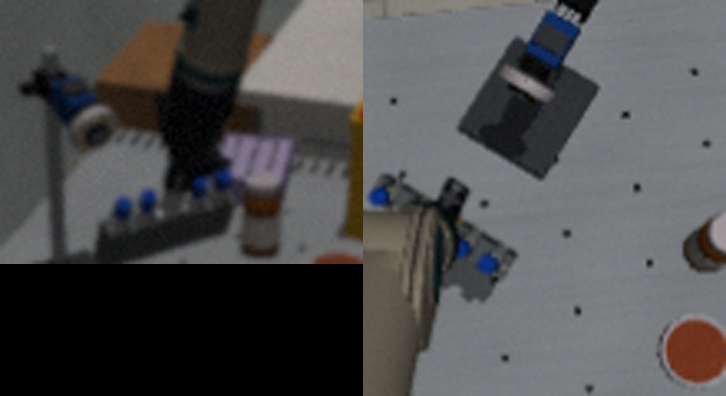

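The picture shows the carrier at about (165,215) in the side crop. All four blue caps are down in line, the front faces the lens, and it is well clear of the camera. The network marks the carrier front within about 2 px of the computed focus in both views.

Request:
jog_arm(steps=[0,-0.5,0,0,0,0,0,0,0,0,0,0,0,0,0,0,0,0,0,0,0,0,0,0,0,0,0,0,0,0,0,0,0,0,0])

```text
clock: 23.05
eef_pos: [591.3, -62.0, 275.8]
tool_rot: [2.793, 0.001, 0.891]
force: [-0.7, 0.0, -3.4]
width: 11.1
gripper_force: 58.6
```

```bash
python3 -c "
from h import *
print(tri([('side',(231.7,143)),('top',(303.3,145.9))]))
print(ctrl.finish_job())"
```

```text
[ 746.4661774  -180.39086487  253.87499452]
the job is handed in; nothing more can be done
None
```

I handed the job in at 23 s with both blue tubes loaded and seated and the full carrier held still at the computed focus, tipped back 20° towards the lens; the hand-in did not return a verdict.

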